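Pull the go gauge from its fitted case

ROBOT

A 6-joint arm with a two-finger parallel gripper is mounted at the origin on a cart in front of the work surface, level with it; the furniture and walls round the work are solid. World frame = base frame: x ahead of the robot, y to its left, z up, the work surface at z = 0. Lengths are in m, angles in rad, forces in N, time in s.
With the tool pointing down it reaches from about 0.275 to 1 m from the base axis. Payload 8.4 kg.
Tool frame: the origin (TCP) lies on the centre line of the jaws, within the pads' length; the fingertips stand 17 mm ahead of it and the grasp point (between the pads) lies 2 mm behind it (bot.tcp_to_tips is the y of the fingertips in the tool frame, in m); y points along the fingers, z is the direction in which the jaws open and shut, and the axes are right-handed (so a half turn about y gives the same grasp; the last joint's range is limited). The gripper opens to 85 mm and grips with 20 to 120 N. Pads are 22 mm wide; open, the fingers measure 114 mm over their backs; the gripper's body (76 mm by 85 mm) begins 54 mm behind the grasp point. The pads swing forward as they close: fully open they stand 13 mm farther back than shut.
Start: joints at [-1.237, 0.353, 1.633, -0, 1.155, -0.002], TCP at [0.206, -0.59, 0.248] pointing down, gripper open.
Joint ranges: [-2.63, 2.63], [-0.92, 2.1], [0.06, 2.66], [-1.3, 4.44], [0, 2.69], [-3.02, 3.02]. Speed limits (rad/s): [2.22, 2.22, 2.79, 3.14, 3.14, 3.14].

INTERFACE

Orientations are given as a unit quaternion [x, y, z, w].
In Python, from workcell import bot, hand, kinematics, get_obs, vision, hand_in gives the robot as it stands. The module is installed in compiled form; this text tells all that it offers. Calls block until the motion is done:
- bot.reach(position, orientation): joint-space move of the TCP to a pose.
- bot.servo_line(position, ori=None, velocity=0.15): straight line of the TCP; ori=None keeps the orientation; velocity is the mean speed in m/s.
- bot.goto_joints(angles): joint-space move.
- hand.move_gripper(opening, strength=None): finger opening in m; strength is the grip in N (None keeps the last); returns when the fingers have stopped.
- bot.dwell(seconds).
- kinematics.solve_ik(position, orientation): joint angles nearest the present ones, or None.
- get_obs(): the state.
- vision.read_camera(name): name is "scene" or "top" or "wrist"; returns a dict with "frame" (420x560x3 uint8, red, green, blue), "intrinsics" (3x3 intrinsics, pixels), "dist" ([k1, k2, p1, p2, k3] as OpenCV has them; the pictures are not rectified), "view" (4x4, takes a point from world to camera coordinates). Camera axes: x right, y down, z forward; pixel columns grow to the right and rows downward; lengths in m; the calibration is good to about 2 mm. A picture is of the moment at which its call begins. There is no depth.
A pose or a line that the arm cannot do raises bot.IKError and nothing moves.
- hand_in(): hands the job in, once; it reports no verdict.
The state is a dict: "time_s": time; "joint_pos": joint angles; "joint_vel": joint speeds; "joint_efforts": joint torques, N m; "position": TCP position; "orientation": TCP orientation; "wrist_force": force on the tool from outside, world axes, zero at the start; "ft_torque": the same for the moment, N m; "gripper_width": finger opening in m.
Only numpy, scipy, OpenCV 4.12 (cv2) and the standard library are available. Lean on these libraries where they do the work, as an engineer would, in place of code of your own. Each camera call takes 0.05 s, during which the arm holds its last target. There are 200 camera calls.

TASK

Pull the green-ended plug gauge out of its tight foam pocket in the open gauge case, taking it by the protruding handle, and set it down gently, standing upright on its steel plug, in the shallow aluminium parts tray. Leave the red-ended gauge seated in the case and let go of the green one.

Things in the scene. Friction and masses are not known exactly. Their poses are not given: they have to be found in the camera images.
- gauge_green: Loose plug gauge, GREEN collar and end, 92 mm tall, 0.2-0.33 kg, upright in either pocket. Origin: centre of its underside, z up. Steel plug dia 32 mm (z 0-43), collar dia 26 (43-48), handle dia 22 (48-92; grip near z 72). Seated, 56 mm stand above the foam. Springy cheeks hold it: 5 to 15 N pulls it straight up, small twists or rocking ease it; free after 36 mm.
- gauge_red: The same gauge with a RED collar and end, seated in the other pocket, where it must stay. Same sizes and origin (centre of its underside, z up).
- gauge_case: Fixed open black case, 112 (x) x 184 (y) x 50 mm high, blue foam inside, foam top at z 46 mm. Origin: centre of the underside of its lower half, z up. Pockets at x 0, y +40 and -40 mm, floors at z 10 mm; rubber cheeks press along x. The lid lies open flat on the bench on the +x side, 22 mm high, out to x 174 mm; a small carrying handle on the -x side.
- parts_tray: Fixed, empty, shallow aluminium tray with black rubber liner, 130 (x) x 160 (y) x 14 mm high, walls 3 mm. Origin: centre of its underside, z up. The liner's top, on which the gauge is to stand, is 7 mm above the origin.

How it is judged:
By the outcome, as a careful person would: the job done as asked, in the order asked, and still so for the second after the job is handed in, with the robot touching nothing.
It also fails if it takes over 50 s, if anything falls off the work surface, if the arm or the gripper's body presses on something with over 40 N, if the wrist force passes 120 N, or if a joint passes its speed limit or range.

## Working session

There is one attempt and no reset: what is moved stays moved. The work goes in short steps, each a Python script; the robot and the scene stay as the last script left them, time stands still between calls to the robot, and variables do not carry over. Pictures are saved under pics/ and viewed, about 8 in all and at most 12, crops included, and the job is handed in when it is done.

```bash
mkdir -p pics
python3 - <<'E'
from workcell import bot,vision,get_obs
import cv2,numpy as np
o=get_obs();print(o['time_s'],o['position'],o['orientation'],bot.tcp_to_tips)
for n in('top','scene'):
    r=vision.read_camera(n);cv2.imwrite(f'pics/{n}0.png',r['frame'][:,:,::-1])
    print(n,r['intrinsics'].tolist(),r['dist'],np.round(r['view'],3).tolist())
E
```

```text
0.0 [ 0.20578157 -0.58965568  0.2475542 ] [-0.11823847  0.69765536 -0.69667516  0.11806937] 0.017
top [[388.2019660216239, 0.0, 282.93902581562264], [0.0, 388.2019660216239, 213.33733322682633], [0.0, 0.0, 1.0]] [-0.01459243  0.          0.          0.          0.        ] [[0.013, -1.0, -0.028, -0.042], [-0.999, -0.012, -0.043, 0.481], [0.042, 0.029, -0.999, 0.929], [0.0, 0.0, 0.0, 1.0]]
scene [[466.6144312711745, 0.0, 271.79871452235193], [0.0, 466.6144312711745, 211.01883627866286], [0.0, 0.0, 1.0]] [0.01181475 0.         0.         0.         0.        ] [[-0.888, -0.459, -0.019, 0.403], [-0.284, 0.579, -0.764, 0.183], [0.362, -0.673, -0.645, 0.74], [0.0, 0.0, 0.0, 1.0]]
```

View pics/top0.png

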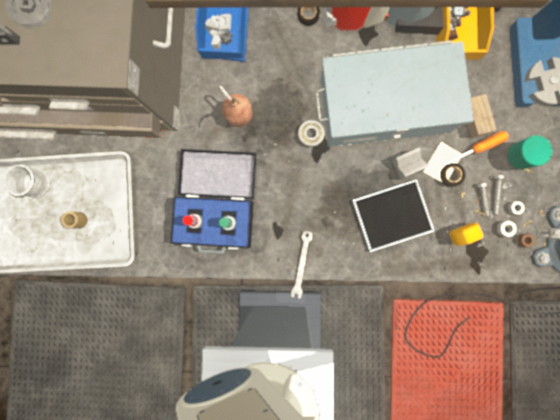

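View pics/scene0.png

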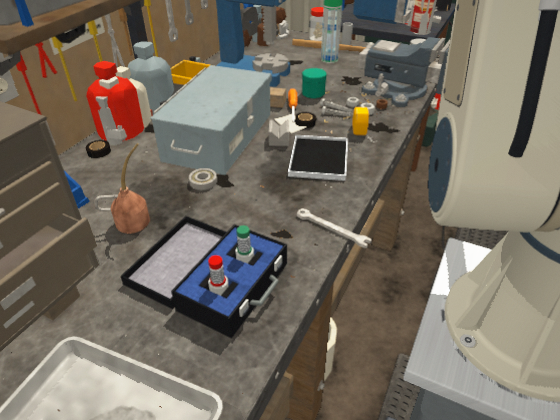

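The top view shows the case at about (212,222), red gauge at (188,220), green at (227,223), and the tray at about (393,215). A tall grey toolbox stands beyond the tray. Next I'll turn these into positions.

```bash
cat > h.py <<'E'
import cv2,numpy as np
from workcell import bot,hand,kinematics,get_obs,vision,hand_in
def ray(r,uv):
    n=cv2.undistortPoints(np.array([[uv]],float),r['intrinsics'],r['dist'])[0,0]
    V=np.array(r['view']);R=V[:3,:3];return -R.T@V[:3,3],R.T@np.array([*n,1.])
def onz(r,uv,z):
    c,d=ray(r,uv);return c+d*(z-c[2])/d[2]
def tri(a,b):
    A=[];B=[]
    for c,d in(a,b):
        d=d/np.linalg.norm(d);P=np.eye(3)-np.outer(d,d);A.append(P);B.append(P@c)
    return np.linalg.lstsq(np.vstack(A),np.hstack(B),rcond=None)[0]
def proj(r,p):
    V=np.array(r['view']);return cv2.projectPoints(np.array([p],float),cv2.Rodrigues(V[:3,:3])[0],V[:3,3],r['intrinsics'],r['dist'])[0].reshape(-1,2)
def blob(img,lo,hi,box):
    h=cv2.cvtColor(img,cv2.COLOR_RGB2HSV);m=cv2.inRange(h,lo,hi);k=np.zeros_like(m);x0,y0,x1,y1=box;k[y0:y1,x0:x1]=255
    return m&k
def quat(yaw):  # tool down, jaws (tool z) along world direction yaw
    from scipy.spatial.transform import Rotation as R
    z=np.array([np.cos(yaw),np.sin(yaw),0]);y=np.array([0,0,-1.]);x=np.cross(y,z)
    return R.from_matrix(np.c_[x,y,z]).as_quat()
E
python3 - <<'E'
from h import *
t=vision.read_camera('top');s=vision.read_camera('scene')
def blobs(r,lo,hi,box):
    m=blob(r['frame'],lo,hi,box);n,l,st,c=cv2.connectedComponentsWithStats(m)
    return [(st[i].tolist(),c[i]) for i in range(1,n) if st[i][4]>8]
for nm,lo,hi in(('green',(60,90,40),(95,255,255)),('red',(0,150,80),(8,255,255))):
    bt=blobs(t,lo,hi,(170,195,255,250));bs=blobs(s,lo,hi,(180,215,290,300));print(nm,bt,bs)
    for _,a in bt:
        print(' onz.102',onz(t,a,.102).round(4))
        for _,b in bs: print(' tri',tri(ray(t,a),ray(s,b)).round(4))
# foam
m=blob(t['frame'],(105,120,40),(130,255,255),(165,190,260,255));pts=cv2.findNonZero(m)
rc=cv2.minAreaRect(pts);W=np.array([onz(t,p,.046)[:2] for p in cv2.boxPoints(rc)]);print('foam',W.round(4).tolist(),W.mean(0),[np.linalg.norm(W[i]-W[i-1]).round(4) for i in range(4)])
# tray liner
g=cv2.cvtColor(t['frame'],cv2.COLOR_RGB2GRAY)
m=cv2.inRange(g,0,40);n,l,st,c=cv2.connectedComponentsWithStats(m);i=l[215,393]
rc=cv2.minAreaRect(cv2.findNonZero((l==i).astype(np.uint8)));W=np.array([onz(t,p,.007)[:2] for p in cv2.boxPoints(rc)]);print('tray',i,W.round(4).tolist(),W.mean(0),[np.linalg.norm(W[i]-W[i-1]).round(4) for i in range(4)])
im=t['frame'][:,:,::-1]
a=cv2.resize(im[140:260,165:265],(500,600),interpolation=2)
b=cv2.resize(s['frame'][215:335,120:300,::-1],(300,200),interpolation=2)
cv2.imwrite('pics/c1.png',a)
E
```

```text
green [([218, 217, 11, 11, 78], array([222.87179487, 222.1025641 ]))] [([237, 226, 13, 12, 134], array([242.68656716, 231.35074627])), ([238, 248, 13, 7, 26], array([244.76923077, 252.19230769]))]
 onz.102 [0.457 0.093 0.102]
 tri [0.4575 0.0943 0.0961]
 tri [0.4558 0.1008 0.0537]
red [([184, 216, 9, 9, 60], array([187.98333333, 220.26666667]))] [([209, 256, 13, 13, 142], array([215.19014085, 262.0915493 ])), ([211, 278, 15, 8, 37], array([218.13513514, 282.94594595]))]
 onz.102 [0.4601 0.1701 0.102 ]
 tri [0.4611 0.1728 0.0942]
 tri [0.4588 0.1815 0.0557]
foam [[0.412, 0.2202], [0.5137, 0.2163], [0.5049, 0.0452], [0.4039, 0.0498]] [0.4586468  0.13288457] [np.float64(0.1706), np.float64(0.1017), np.float64(0.1714), np.float64(0.101)]
tray 0 [[-0.0307, 0.6514], [1.022, 0.6991], [1.0157, -0.709], [0.0051, -0.6915]] [ 0.50302984 -0.01251124] [np.float64(1.3434), np.float64(1.0537), np.float64(1.408), np.float64(1.0108)]
```

View pics/c1.png

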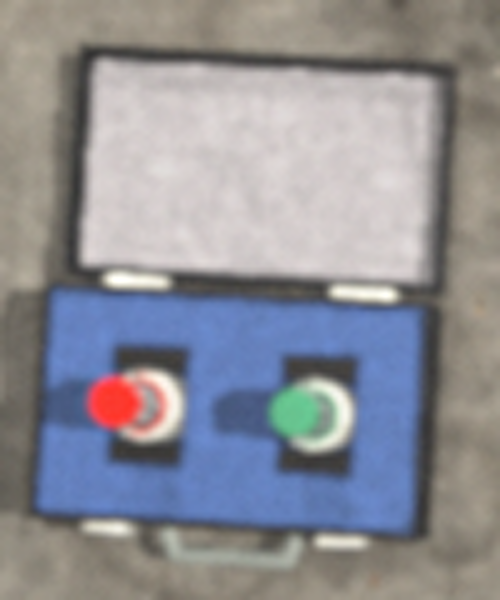

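The case comes out at yaw ≈ -0.043 rad, centre (0.4586,0.1329). That predicts the green pocket at (0.457,0.093), which agrees with the blob measurement. I'll grip with the jaws along case x. Next is the tray, and a move above the gauge.

Run:
```python
from h import *
t=vision.read_camera('top')
g=cv2.cvtColor(t['frame'],cv2.COLOR_RGB2GRAY)
m=np.zeros_like(g);m[172:258,345:440]=cv2.inRange(g,0,75)[172:258,345:440]
m=cv2.morphologyEx(m,cv2.MORPH_OPEN,np.ones((3,3)))
n,l,st,c=cv2.connectedComponentsWithStats(m);i=l[215,393]
rc=cv2.minAreaRect(cv2.findNonZero((l==i).astype(np.uint8)));W=np.array([onz(t,p,.008)[:2] for p in cv2.boxPoints(rc)]);print('tray',i,st[i],W.round(4).tolist(),W.mean(0),[np.linalg.norm(W[i]-W[i-1]).round(4) for i in range(4)])
for uv in((330,142),(475,124)): print(onz(t,uv,0).round(3),onz(t,uv,.15).round(3))
q=[kinematics.solve_ik([.457,.093,.2],quat(a)) for a in(-.043,np.pi-.043)];print([None if k is None else np.round(k,2) for k in q])
for a in(-.043,np.pi-.043):
    k=kinematics.solve_ik([.48,-.25,.2],quat(a));print(None if k is None else np.round(k,2))
print(get_obs()['joint_pos'])
```

```text
tray 1 [ 358  184   71   63 2898] [[0.512, -0.2138], [0.5591, -0.3522], [0.4493, -0.3876], [0.4024, -0.2501]] [ 0.48071615 -0.30090658] [np.float64(0.1154), np.float64(0.1461), np.float64(0.1153), np.float64(0.1453)]
[ 0.659 -0.149  0.   ] [ 0.624 -0.135  0.15 ]
[ 0.706 -0.502  0.   ] [ 0.664 -0.432  0.15 ]
[array([ 0.2 ,  0.16,  2.01, -0.  ,  0.97,  0.24]), array([ 0.2 ,  0.16,  2.01, -0.  ,  0.97, -2.9 ])]
[-0.48  0.28  1.86 -0.    1.   -0.44]
[-0.48  0.28  1.86 -0.    1.    2.7 ]
[-1.23738407e+00  3.53328649e-01  1.63371300e+00 -1.84521990e-05
  1.15517009e+00 -2.42578974e-03]
```

Tray centre is (0.481,-0.301), and the measured size is about 8 mm under the 124x154 mm inner size, which is a plausible edge loss. The toolbox face is at x ≥ 0.62, so it's clear. I'll move above the gauge and check with the wrist camera.

Run:
```python
from h import *
q=quat(-.043)
bot.reach([.457,.093,.22],q)
hand.move_gripper(.06,60)
r=vision.read_camera('wrist');f=r['frame'][:,:,::-1].copy()
for p in([.457,.093,.102],[.457,.093,.046],[.4603,.1729,.102]):
    u=proj(r,p)[0];print(u)
    if abs(u).max()<2000: cv2.drawMarker(f,tuple(int(v) for v in u),(0,255,255),0,12,1)
cv2.imwrite('pics/w1.png',f);o=get_obs();print(o['time_s'],o['position'],o['wrist_force'],o['gripper_width'])
```

```text
[280.58132681 210.13498784]
[280.60086783 195.33679315]
[280.33526024 113.84969393]
3.25 [0.45704078 0.09290824 0.22001398] [-0.62917528 -0.43556593  0.51240236] 0.060100567303721535
```

View pics/w1.png

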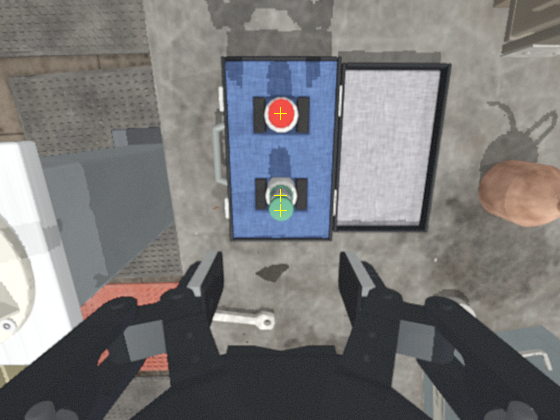

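The wrist view shows the green end at (280,209) and red at (281,114), both exactly on the predicted markers. I'll descend, grip and pull straight up.

Run:
```python
from h import *
def S(n):
    o=get_obs();print(n,round(o['time_s'],2),o['position'].round(4),np.round(o['wrist_force'],1),np.round(o['ft_torque'],2),round(o['gripper_width'],4))
bot.servo_line([.457,.093,.12],velocity=.1);S('above')
bot.servo_line([.457,.093,.080],velocity=.05);S('down')
hand.move_gripper(.0,80);S('grip')
for z in(.084,.09,.1,.11,.12,.13): bot.servo_line([.457,.093,z],velocity=.03);S('lift')
bot.servo_line([.457,.093,.2],velocity=.1);bot.dwell(.3);S('up')
r=vision.read_camera('scene');cv2.imwrite('pics/s1.png',cv2.resize(r['frame'][130:340,120:400,::-1],(800,600)))
```

```text
above 4.4 [0.4574 0.0931 0.1205] [-0.3 -0.5 -0.5] [ 0.    0.06 -0.03] 0.0599
down 5.35 [0.4571 0.093  0.0801] [ 0.7  0.7 -0.1] [-0.05  0.04 -0.01] 0.0599
grip 5.79 [0.4572 0.093  0.0805] [-1.8 -0.5  5.1] [ 0.04  0.21 -0.01] 0.0205
lift 6.08 [0.4571 0.093  0.0842] [-0.5  0.1  0.8] [-0.12  0.02 -0.03] 0.0203
lift 6.42 [0.4571 0.093  0.0904] [-0.6 -0.5  0.9] [-0.14  0.09 -0.02] 0.0203
lift 6.91 [0.4572 0.0931 0.1005] [-0.3 -0.7  2. ] [-0.1   0.13  0.02] 0.0199
lift 7.39 [0.4572 0.0931 0.1105] [-0.7  0.4  2. ] [-0.1   0.2  -0.01] 0.0198
lift 7.88 [0.4571 0.093  0.1202] [-0.3  0.4 -3.3] [-0.02  0.02  0.04] 0.0201
lift 8.36 [0.4571 0.093  0.1302] [ 0.   0.3 -3. ] [ 0.02 -0.    0.03] 0.0205
up 9.51 [0.4568 0.093  0.1996] [-0.8  0.3 -1.8] [-0.   -0.01 -0.01] 0.0204
```

View pics/s1.png

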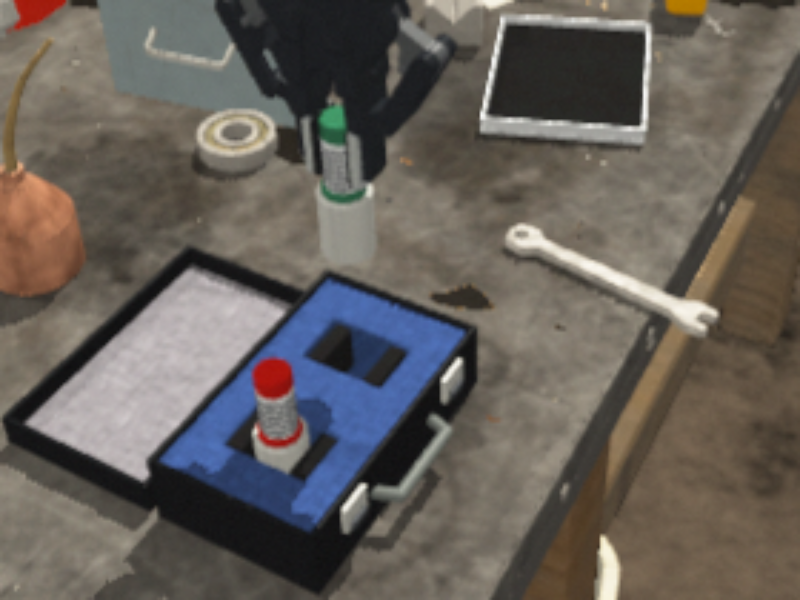

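The green gauge is out and held upright, and red is still seated. I'll carry it over the tray and check slip and tilt there by overlaying the predicted axis.

Run:
```python
from h import *
q=quat(-.043)
bot.servo_line([.47,-.10,.2],q,velocity=.15)
bot.servo_line([.478,-.301,.14],q,velocity=.15);bot.dwell(.4)
o=get_obs();print(o['time_s'],o['position'],o['wrist_force']);p=o['position']
r=vision.read_camera('scene')
X0,Y0,s=250,60,6
f=cv2.resize(r['frame'][Y0:Y0+100,X0:X0+130,::-1],None,fx=s,fy=s,interpolation=2)
zb=p[2]-.070
for h,rad in((0,.016),(.043,.016),(.048,.013),(.092,.011)):
    a=np.linspace(0,2*np.pi,40);c=[[p[0]+rad*np.cos(k),p[1]+rad*np.sin(k),zb+h] for k in a]
    u=np.array([proj(r,k)[0] for k in c]);cv2.polylines(f,[((u-[X0,Y0]+.5)*s).astype(int)],True,(0,255,255),1)
cv2.imwrite('pics/s2.png',f)
```

```text
12.95 [ 0.47804209 -0.30086418  0.14009644] [ 0.83952538 -0.06229213 -2.11055522]
```

View pics/s2.png

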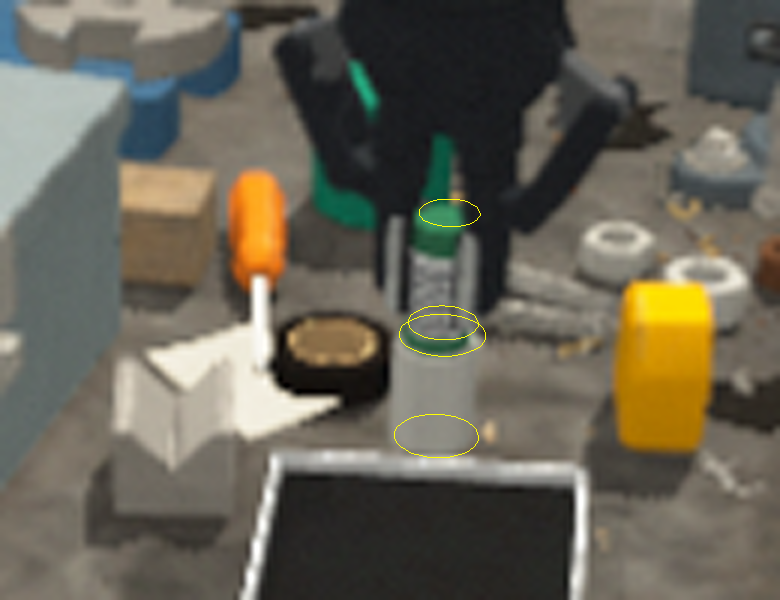

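The model overlay fits the held gauge to about 1 px at collar and base, so slip is under 2 mm and tilt about 1° at most. I'll do a guarded set-down; contact is expected at TCP z ≈ 0.077.

Run:
```python
from h import *
x,y=.478,-.301
bot.servo_line([x,y,.083],velocity=.08);bot.dwell(.4)
F=lambda:np.mean([(bot.dwell(.03),get_obs()['wrist_force'][2])[1] for _ in range(5)])
b=F();print('base',b);z=.083
while z>.0695:
    z-=.0007;bot.servo_line([x,y,z],velocity=.02);f=F();print(round(z,4),round(f-b,2),get_obs()['position'][2].round(4))
    if f-b>4: break
print(get_obs()['time_s'],get_obs()['ft_torque'])
r=vision.read_camera('scene');cv2.imwrite('pics/s3.png',cv2.resize(r['frame'][70:220,240:440,::-1],(800,600),interpolation=2))
```

```text
base -2.3410481380390475
0.0823 -0.05 0.0823
0.0816 0.1 0.0816
0.0809 0.15 0.0809
0.0802 0.21 0.0802
0.0795 -0.18 0.0795
0.0788 -0.38 0.0788
0.0781 -0.27 0.0781
0.0774 1.93 0.0775
0.0767 10.23 0.0775
18.1833 [ 0.28078592  0.34651179 -0.00508003]
```

View pics/s3.png

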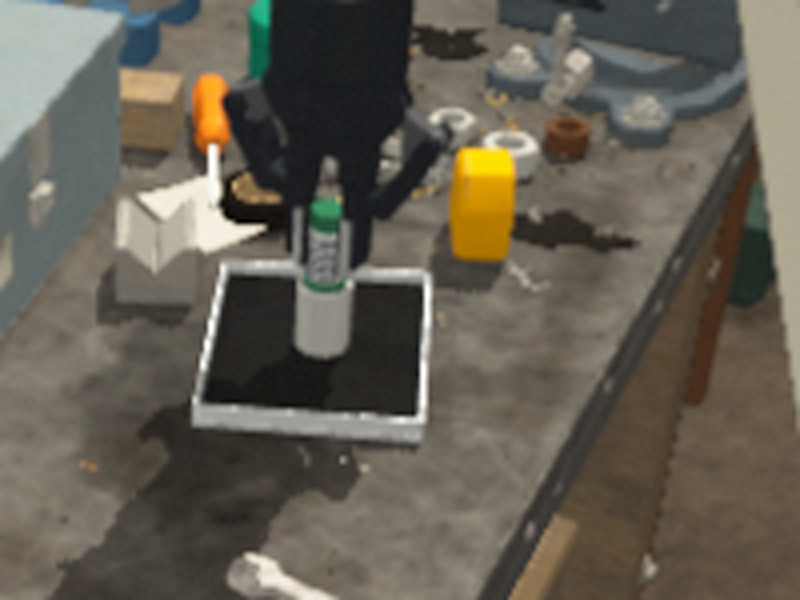

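Contact came at 0.0775, as expected, with the gauge near the tray centre. I'll ease off the press, release and retreat.

Run:
```python
from h import *
bot.servo_line([.478,-.301,.0773],velocity=.02);bot.dwell(.2);print(get_obs()['wrist_force'])
hand.move_gripper(.024,20);bot.dwell(.2);hand.move_gripper(.06);bot.dwell(.3)
bot.servo_line([.478,-.301,.18],velocity=.08)
bot.servo_line([.42,-.301,.3],velocity=.15);bot.dwell(.5)
o=get_obs();print(o['time_s'],o['position'],o['wrist_force'])
r=vision.read_camera('scene');f=r['frame'][:,:,::-1]
a=cv2.resize(f[70:220,240:440],(400,300),interpolation=2);b=cv2.resize(f[210:360,110:310],(400,300),interpolation=2)
t=vision.read_camera('wrist')['frame'][:,:,::-1]
cv2.imwrite('pics/end.png',np.hstack([np.vstack([a,b]),cv2.copyMakeBorder(cv2.resize(t,(400,300)),0,300,0,0,0)]))
```

```text
[-1.21380232  1.10999335  5.36315562]
22.8167 [ 0.42001815 -0.30097319  0.29986423] [ 0.23583829 -1.01781805 -0.60418292]
```

View pics/end.png

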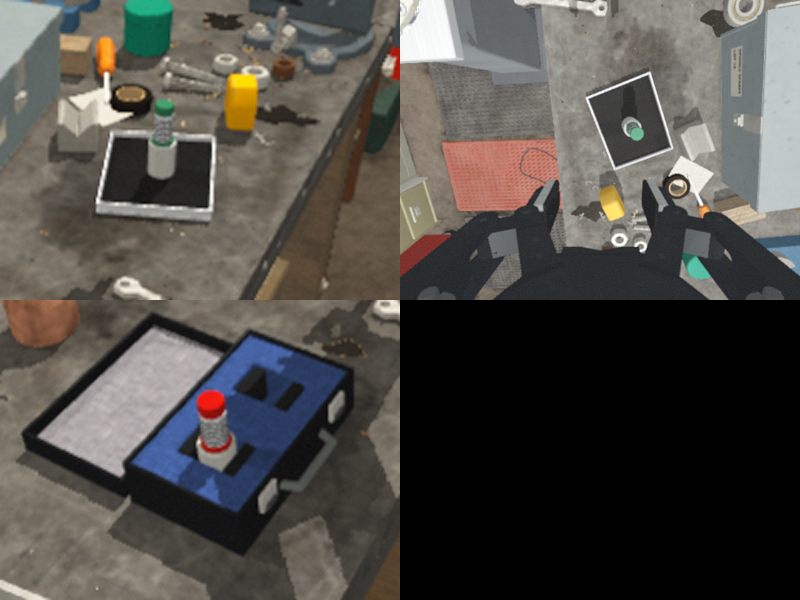

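The green gauge stands upright in the tray (top left, around (162,140)), the red one is still seated (around (213,430)), and the gripper is clear of both. I'm handing in.

```bash
python3 -c "
from workcell import hand_in;hand_in()"
```

```text
the job is handed in; nothing more can be done
```

I pulled the green gauge straight up out of its pocket by the handle with an 80 N grip. I then carried it to the tray, set it down and let go; the robot clock read about 23 s before hand-in.

- **Final pictures:** the green gauge stands upright inside the tray, somewhat off centre. The red gauge is still seated in the case, and the open gripper is well clear of both.
- **Set-down:** contact came at TCP z 0.0775 m, against about 0.077 m predicted. The press reached about 10 N, a little firmer than the 4 N stop I had set, because the last step overshot. About 5 N (unzeroed reading) remained when I opened the fingers.
- **Mismatches:** the tray liner measured about 8 mm smaller than its nominal inner size, which I put down to edge loss in the image. The spacing between the gauge ends came out at 77 mm against 80 mm. The wrist camera confirmed both gauge positions before I gripped.

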